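# Clip the soap dish shut and put it away behind the sliding guard

## Robot

A 6-joint arm with a two-finger parallel gripper is mounted at the origin on the work surface. World frame = base frame: x ahead of the robot, y to its left, z up, the work surface at z = 0. Lengths are in m, angles in degrees, forces in N, time in s.
With the tool pointing down it reaches from about 0.275 to 0.825 m from the base axis. Payload 4.9 kg.
Tool frame: the origin (TCP) lies midway between the tips of the shut fingers; the grasp point (between the pads) lies 19 mm behind it; z points along the fingers, y is the line along which they close (so a half turn about z gives the same grasp; the last joint's range is limited). The gripper opens to 85 mm and grips with 20 to 120 N. Pads are 22 mm wide; open, the fingers measure 114 mm over their backs; the gripper's body (76 mm by 85 mm) begins 54 mm behind the grasp point. The pads swing forward as they close: fully open they stand 13 mm farther back than shut.
Start: joints at [56.31, 18.69, -11.035, 60.275, 0, 82.311], TCP at [0.241, 0.494, 0.231] pointing down, gripper open.
Joint ranges: [-152.03, 152.03], [-55.5, 102.48], [-74.3, 77.21], [-110.64, 120.58], [-84.22, 78.4], [-180, 180]. Speed limits (degrees/s): [147.25, 147.25, 180, 180, 180, 180].

## Interface

Orientations are given as a 3x3 rotation matrix whose columns are the frame's x, y, z axes.
In Python, from cell import * gives the robot as it stands. The module is installed in compiled form; this text tells all that it offers.
- The arm moves only by the tool arm_command, never from a script. Its argument "targets" is a list of rows, each a list of 3 entries, a list of its own where there are three numbers: the closure, from 0 (fully open) to 1 (shut), then the shift along the tool's x, y, z in m, then the turn, a rotation vector about the tool's x, y, z in degrees. In form: [[jaw, [x, y, z], [ax, ay, az]], ...]. A call has 1 to 5 rows; each row shifts and turns the commanded pose from where the row before left it, along the tool's axes as they then stand; what a row does not reach is not made up. A row lasts 1/10 s, in which the tool goes at most 50 mm and 8.59 degrees, less where a joint would pass 70% of its speed; a pose out of reach is approached as far as the arm can. A call is refused whole if a number of a shift passes 0.05 or a number of a turn 8.59, either way. A call with a gripper value outside its range is refused whole. The fingers move at their own pace and stop on an object; the grip force is fixed at half the most. Time passes only in rows, so rows that do not move let the fingers close. It gives the time, the measured TCP pose, the force, the opening and the grip force at its end, in the units of the state.
- state(): the state, without advancing time (a new reading comes with each control period).
- get_image(name): name is "scene" or "top"; returns a dict with "color" (400x640x3 uint8, red, green, blue), "depth" (400x640 float32, m along the optical axis (not along the pixel's ray), 0 where there is no reading), "camera_matrix" (3x3 intrinsics, pixels), "origin" and "rotation" of the camera in the world. Camera axes: x right, y up, looking along -z (the intrinsics and any distortion apply to the point x, -y, -z); pixel columns grow to the right and rows downward; lengths in m; the calibration is good to about 2 mm. A picture is of the moment at which its call begins.
- hand_in(): hands the job in; it is judged then, once.
The state is a dict: "time_s": time; "q": joint angles; "dq": joint speeds; "joint_torque": joint torques, N m; "position": TCP position; "eef_rot": TCP orientation; "force": force on the tool from outside, world axes, zero at the start; "wrist_torque": the same for the moment, N m; "finger_gap": finger opening in m; "finger_force": force on a finger pad.
Only numpy, scipy, OpenCV 4.12 (cv2) and the standard library are available. Lean on these libraries where they do the work, as an engineer would, in place of code of your own. Each camera call takes 0.05 s, during which the arm holds its last target. There are 200 camera calls.

## Task

Put the soap away from the rats: first press the soap dish's lid down gently until its clip holds it shut and let go of it, then slide the soap locker's guard door fully open and set the closed dish down gently, upright, on the floor of the locker's compartment. Last, slide the guard fully shut until its catch holds it, and leave the other things on the step where they are.

Things in the scene. Friction and masses are not known exactly. Their poses are not given: they have to be found in the camera images.
- locker: Fixed low grey locker, 170 mm deep (x), 350 mm long (y). Origin: centre of underside. Front wall (-x, towards the robot) 58 mm high, back wall 102 mm; the top slopes 0.26 rad, rising to +x, through 82 mm height at x = 0. Its -y half is the compartment; its +y half is roofed, where the guard parks. Rails on the front and back edges stand 11 mm above the slope.
- compartment (a point): Centre of the compartment's floor (8 mm above the step), axes as the locker's. Inside it is 154 mm (x) by 166 mm (y), walls 8 mm; open at the top when the guard is open.
- guard_door: Guard door: aluminium plate 161 mm up the slope, 172 mm along y, 6 mm thick, on the locker's sloping top. Axes: the locker's tilted 0.26 rad about y (x up the slope, z out of the plate; its upper face is at z = 7 mm). Origin: mid-plate, at the slope plane. Slides only along locker y: origin at y = -85 mm shut, +80 mm fully open (hard stops). Starts partly open; rubs with about 1.5 N.
- rib (a point): Middle of the rib handle standing up from the middle of the door: 100 mm along the slope, 12 mm thick along y, 34 mm high, centre 24 mm from the door's origin along its z.
- catch (a point): Sprung roller catch of the guard, under the back edge at the -y end of the locker. It resists with about 8 N from 11 to 4 mm before the door is shut; pushed past that, to the stop, the door is held with about 5 N. Short of it the door is not held.
- soap_dish: Loose yellow soap dish: tray 106 mm (x) by 64 mm (y) by 26 mm high, 38 mm high with the lid shut, 0.2 to 0.4 kg. Origin: centre of underside. Hinge at the +x end, clip tab at the -x end (sticks out 7 mm). Grasp it across y by the tray (the lid is 3 mm narrower each side).
- soap_lid: The dish's lid, 100 mm long, 58 mm wide, top face 12 mm above its origin. Origin: on the hinge line, 51 mm to +x of the dish's centre, 26 mm above its underside; the lid runs from there to its own -x. Starts raised 0.5 to 1.0 rad about the dish's y; stays where left (hinge friction 0.03 N m). Thin plastic: over 50 N from the fingers cracks it.
- lid_end (a point): Middle of the free end of the lid's top face, 101 mm from the hinge line. The clip resists here with about 6 N from 8 to 3 mm before shut, then snaps over and holds the lid parallel to the tray with about 4 N; short of the snap it is not held.
- lota: Aluminium water pot, 100 mm across, 94 mm high, loose. Origin: centre of its underside. Bystander.
- mug: Blue plastic mug, 100 mm across, 105 mm high, loose. Origin: centre of its underside. Bystander.
- scraper: Steel heel scraper with wooden handle, 165 mm long, 14 mm high, lying loose. Origin: underside, where blade and handle meet. Bystander.
- switch_plate: Round white press-button switch plate, 84 mm across, 22 mm high, lying loose. Origin: centre of its underside. Bystander.
- oil_bottle: Green bottle, 60 mm across, 160 mm high, loose. Origin: centre of its underside. Bystander.
- powder_tin: White tin, 72 mm across, 110 mm high, loose. Origin: centre of its underside. Bystander.
- pumice: Pumice block, 85 x 50 x 30 mm, loose. Origin: centre of its underside. Bystander.
Not all that is in view belongs to the job. What is meant by the soap_dish is not red, and is the larger of those in its own colour.

How it is judged:
By the outcome, as a careful person would: the job done as asked, in the order asked, and still so for the second after the job is handed in, with the robot touching nothing.
It also fails if it takes over 72 s, if anything falls off the work surface, if the arm or the gripper's body presses on something with over 40 N, if the wrist force passes 120 N, or if a joint passes its speed limit or range.

## Working session

There is one attempt and no reset: what is moved stays moved. The work goes in short steps, Python scripts to look and compute and a tool call to move; the robot and the scene stay as the last step left them, time stands still between calls to the robot, and variables do not carry over. Pictures are saved under pics/ and viewed, at most 10 in all, crops included, and the job is handed in when it is done.

Besides the shell and the picture viewer there is one more tool, called after ">>>" as name(argument=value, ...), one argument or row to a line, values as JSON. arm_command: Moves the arm, as the interface text tells. Its arguments: {"type":"object","properties":{"targets":{"type":"array","items":{"type":"array"}}},"required":["targets"]}

```bash
mkdir -p pics; cat > h.py <<'E'
from cell import *
import numpy as np, cv2
def cap(n):
    im=get_image(n); np.savez(f'{n}.npz',**im); return im
def ld(n): return dict(np.load(f'{n}.npz'))
def pts(im):
    K=im['camera_matrix'];d=im['depth'];v,u=np.mgrid[:d.shape[0],:d.shape[1]]
    p=np.stack([(u-K[0,2])/K[0,0]*d,-(v-K[1,2])/K[1,1]*d,-d],-1)
    return p@im['rotation'].T+im['origin']
def save(im,f,s=1,box=None):
    c=im['color'][...,::-1]
    if box: c=c[box[1]:box[3],box[0]:box[2]]
    cv2.imwrite('pics/'+f,cv2.resize(c,None,fx=s,fy=s,interpolation=cv2.INTER_CUBIC))
E
python3 - <<'E'
from h import *
for n in('scene','top'):
    im=cap(n); save(im,n+'0.png'); print(n,im['camera_matrix'].tolist(),im['origin'],im['rotation'].round(3).tolist())
s=state();print(s)
E
```

```text
scene [[397.41186576184884, 0.0, 322.07955194842344], [0.0, 397.41186576184884, 202.9149593464806], [0.0, 0.0, 1.0]] [ 1.1997477  -0.06947749  1.02076856] [[0.036, -0.83, 0.557], [0.999, 0.029, -0.021], [0.001, 0.558, 0.83]]
top [[459.96594262086677, 0.0, 310.3605898207295], [0.0, 459.96594262086677, 200.1775384746179], [0.0, 0.0, 1.0]] [ 0.38456028 -0.05502805  1.32284706] [[0.011, 0.99, -0.14], [-1.0, 0.01, -0.007], [-0.005, 0.14, 0.99]]
{'time_s': 0.1, 'q': array([ 5.63109091e+01,  1.87271715e+01, -1.10865325e+01,  6.02754232e+01,
        4.48340313e-04,  8.23129476e+01]), 'dq': array([ 0.03696169, -0.20170763,  0.10330089,  0.02604662,  0.01872881,
        0.09795436]), 'joint_torque': array([ 8.92697844e-04, -4.44238508e+01,  2.63038713e+01,  7.84289528e-03,
       -1.21488852e-04, -1.30502302e-07]), 'position': array([0.24079609, 0.49389944, 0.23058568]), 'eef_rot': array([[-8.98778353e-01,  4.38402459e-01, -8.69358933e-04],
       [ 4.38403268e-01,  8.98777453e-01, -1.28997946e-03],
       [ 2.15830041e-04, -1.54053541e-03, -9.99998790e-01]]), 'force': array([-0.62698667, -0.06983699,  0.17793412]), 'wrist_torque': array([-0.0069292 ,  0.06034951,  0.0417743 ]), 'finger_force': 0.0, 'finger_gap': 0.08530812517404004}
```

View pics/scene0.png

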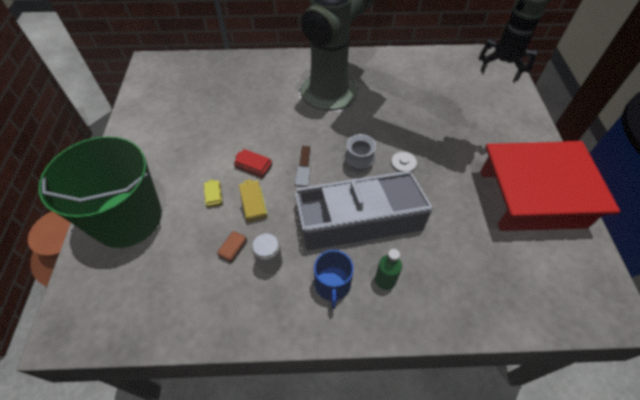

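View pics/top0.png

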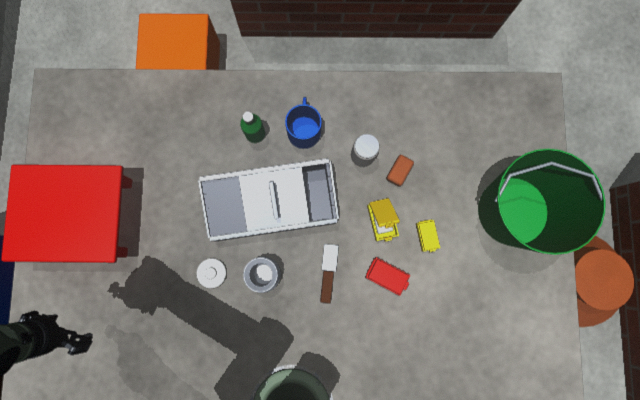

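The scene picture shows the locker at about (362,208), its dark opening on the left (-y). In the top picture the locker is at (270,200), the door rib at (275,200) and the opening at (320,193).
Candidates for the dish in the top picture: yellow with raised lid (383,220), small yellow (428,236), red (388,276). The one at (383,220) fits, since it is yellow, not red, and the larger of the two yellows. I'll confirm it in an enlarged crop.

```bash
python3 - <<'E'
from h import *
im=ld('top'); save(im,'crop.png',4,(195,150,395,300))
P=pts(im);hsv=cv2.cvtColor(im['color'],cv2.COLOR_RGB2HSV)
def cnts(m,amin=60):
    c,_=cv2.findContours(m.astype(np.uint8),cv2.RETR_EXTERNAL,cv2.CHAIN_APPROX_NONE); return [x for x in c if cv2.contourArea(x)>amin]
m=(hsv[...,0]>18)&(hsv[...,0]<34)&(hsv[...,1]>120)&(hsv[...,2]>60)
for n in('top','scene'):
    im=ld(n);P=pts(im);hsv=cv2.cvtColor(im['color'],cv2.COLOR_RGB2HSV)
    m=(hsv[...,0]>15)&(hsv[...,0]<34)&(hsv[...,1]>110)&(hsv[...,2]>60)
    for c in cnts(m):
        k=np.zeros(m.shape,np.uint8);cv2.drawContours(k,[c],-1,1,-1)
        p=P[(k>0)&(im['depth']>0)]
        for lo,hi in((.018,.032),(.032,.15)):
            q=p[(p[:,2]>lo)&(p[:,2]<hi)]
            if len(q)<5: continue
            r=cv2.minAreaRect(q[:,:2].astype(np.float32))
            print(n,c.mean((0,1)).round(),lo,len(q),q.mean(0).round(3),'rect',np.round(r[0],3),np.round(r[1],3),round(r[2],1),'zmax',q[:,2].max().round(3))
            if lo==.032:
                A=np.c_[q[:,:2],np.ones(len(q))];print('  plane',np.linalg.lstsq(A,q[:,2],rcond=None)[0].round(3))
    # locker
    p=P.reshape(-1,3);s=(p[:,0]>.3)&(p[:,0]<.75)&(abs(p[:,1])<.35)&(p[:,2]>.05)&(p[:,2]<.16)&(hsv[...,1].ravel()<60)
    k=s.reshape(m.shape)
    for c in cnts(k,1500):
        kk=np.zeros(m.shape,np.uint8);cv2.drawContours(kk,[c],-1,1,-1);q=P[(kk>0)&k]
        r=cv2.minAreaRect(q[:,:2].astype(np.float32));print('LOCK',n,np.round(r[0],3),np.round(r[1],3),round(r[2],2),cv2.boxPoints(r).round(3).tolist())
E
```

```text
top [428. 235.] 0.018 476 [ 0.471 -0.379  0.027] rect [ 0.471 -0.38 ] [0.089 0.049] 11.0 zmax 0.032
top [428. 235.] 0.032 35 [ 0.474 -0.378  0.033] rect [ 0.47 -0.38] [0.079 0.041] 8.3 zmax 0.035
  plane [-0.002 -0.007  0.032]
top [383. 220.] 0.018 154 [ 0.49  -0.249  0.024] rect [ 0.51  -0.254] [0.111 0.065] 14.2 zmax 0.032
top [383. 220.] 0.032 594 [ 0.528 -0.249  0.074] rect [ 0.515 -0.252] [0.113 0.059] 13.0 zmax 0.111
  plane [-0.73  -0.181  0.414]
LOCK top [0.56  0.066] [0.174 0.363] 8.97 [[0.44600000977516174, 0.23199999332427979], [0.503000020980835, -0.12600000202655792], [0.675000011920929, -0.0989999994635582], [0.6179999709129333, 0.2590000033378601]]
scene [212. 193.] 0.018 292 [ 0.483 -0.378  0.028] rect [ 0.478 -0.38 ] [0.084 0.047] 12.2 zmax 0.032
scene [212. 193.] 0.032 43 [ 0.477 -0.38   0.033] rect [ 0.479 -0.38 ] [0.07  0.043] 11.8 zmax 0.035
  plane [-0.004 -0.001  0.034]
scene [252. 200.] 0.018 57 [ 0.565 -0.249  0.026] rect [ 0.545 -0.268] [0.103 0.048] 48.4 zmax 0.031
scene [252. 200.] 0.032 664 [ 0.538 -0.248  0.071] rect [ 0.536 -0.249] [0.077 0.057] 15.0 zmax 0.106
  plane [-0.897 -0.222  0.498]
LOCK scene [0.564 0.067] [0.176 0.362] 8.94 [[0.4490000009536743, 0.23199999332427979], [0.5049999952316284, -0.12600000202655792], [0.6800000071525574, -0.09799999743700027], [0.6230000257492065, 0.25999999046325684]]
```

View pics/crop.png

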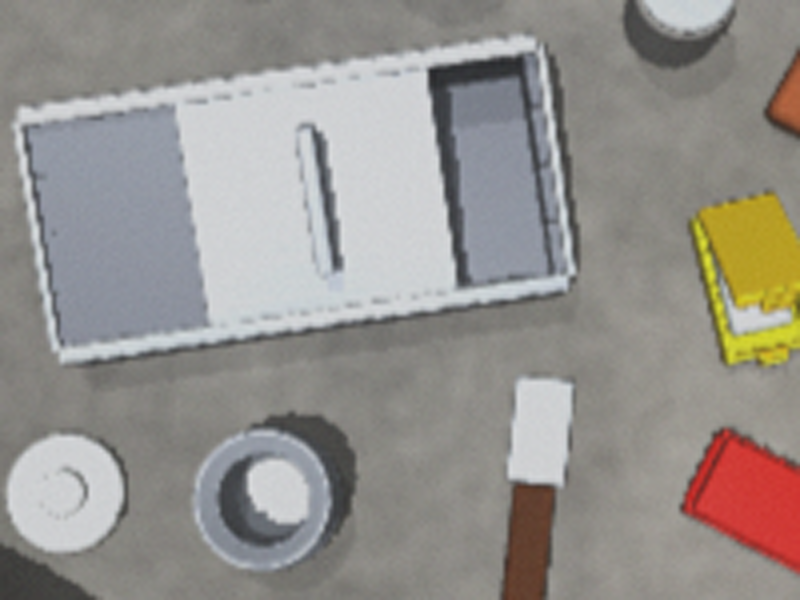

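The crop confirms the larger yellow dish, at upper right (crop 700-800, 195-365): raised lid, soap inside, clip tab at its lower (-x) end. I'll refine the dish, lid and rib positions in their own frames.

```bash
cat >> h.py <<'E'
def to(pos,yaw=None,s=None):
    """shift in present tool axes to reach world pos; turn about tool z for tool-y heading yaw(deg)"""
    s=s or state();R=s['eef_rot'];d=R.T@(np.array(pos)-s['position'])
    a=np.degrees(np.arctan2(R[1,1],R[0,1]))
    print('t',round(s['time_s'],2),'pos',s['position'].round(4),'yheading',a.round(2),'F',s['force'].round(1),'q',s['q'].round(0),'gap',round(s['finger_gap'],4))
    if yaw is not None:
        print(' turn z',round(-((yaw-a+180)%360-180),2));t=np.radians(yaw);Rn=np.array([[np.sin(t),np.cos(t),0],[-np.cos(t),np.sin(t),0],[0,0,-1]])
        print(' shift after turn',(Rn.T@(np.array(pos)-s['position'])).round(4))
    print(' shift now',d.round(4))
LC=np.array([.562,.0665]);LY=9.0
def rot(a): a=np.radians(a);return np.array([[np.cos(a),-np.sin(a)],[np.sin(a),np.cos(a)]])
def lockw(x,y): return LC+rot(LY)@np.array([x,y])
def dishw(x,y,DC,DY): return np.array(DC)+rot(DY)@np.array([x,y])
E
python3 - <<'E'
from h import *
for n in('top','scene'):
    im=ld(n);P=pts(im);hsv=cv2.cvtColor(im['color'],cv2.COLOR_RGB2HSV)
    m=(hsv[...,0]>15)&(hsv[...,0]<34)&(hsv[...,1]>110)&(hsv[...,2]>60)&(P[...,1]>-.32)&(P[...,0]<.7)&(P[...,2]>.003)
    q=P[m]; l=np.c_[(q[:,:2]-[.513,-.253])@rot(13.5),q[:,2]]
    low=l[l[:,2]<.03];hi=l[(l[:,2]>.045)]
    print(n,'low x',np.percentile(low[:,0],[1,5,95,99]).round(4),'y',np.percentile(low[:,1],[1,5,95,99]).round(4))
    print('  hi x',np.percentile(hi[:,0],[0,2,98]).round(4),'y',np.percentile(hi[:,1],[1,99]).round(4),'z',np.percentile(hi[:,2],[1,99]).round(4))
    # lid slope fit in x-z with abs residual trimming, along with cross gradient
    g=hi
    for _ in range(5):
        c=np.linalg.lstsq(np.c_[g[:,:2],np.ones(len(g))],g[:,2],rcond=None)[0]
        r=g[:,2]-np.c_[g[:,:2],np.ones(len(g))]@c;g=g[abs(r)<max(.002,1.5*r.std())]
    print('  lid',c.round(3),np.arctan(np.hypot(*c[:2])).round(3),len(g),len(hi))
    q=P.reshape(-1,3);L=np.c_[(q[:,:2]-LC)@rot(LY),q[:,2]]
    h=L[:,2]-(.082+np.tan(.26)*L[:,0])
    r=L[(abs(L[:,0])<.07)&(abs(L[:,1])<.16)&(h>.02)&(h<.06)]
    print('  rib',len(r),r.mean(0).round(4),np.percentile(r,[2,98],axis=0).round(4).tolist())
    d=L[(abs(L[:,0])<.06)&(abs(L[:,1])<.16)&(h>.004)&(h<.012)];print('  plate y',np.percentile(d[:,1],[1,99]).round(4))
    s=(abs(L[:,0])<.095)&(abs(L[:,1])<.19)&(h>.004)&(h<.02);print('  ext',np.percentile(L[s],[.3,99.7],axis=0).round(4).tolist())
to([*dishw(-.010,0,(.513,-.253),13.5),.16],103.5)
E
```

```text
top low x [-0.0568 -0.0513  0.0427  0.052 ] y [-0.0325 -0.0302  0.0317  0.032 ]
  hi x [-0.0787 -0.0231  0.0484] y [-0.0279  0.1993] z [0.046  1.1774]
  lid [-0.904 -0.003  0.09 ] 0.735 290 513
  rib 186 [-0.0096 -0.015   0.1198] [[-0.0562, -0.0204, 0.1037], [0.0367, -0.0088, 0.1349]]
  plate y [-0.0986  0.0711]
  ext [[-0.0882, -0.1802, 0.0665], [0.0826, 0.1796, 0.1194]]
scene low x [-0.014   0.0143  0.0619  0.062 ] y [-0.0323 -0.0322  0.0222  0.0255]
  hi x [-0.0153 -0.011   0.0522] y [-0.0285  0.0263] z [0.0454 0.1056]
  lid [-0.907 -0.022  0.094] 0.737 290 581
  rib 166 [ 0.0028 -0.0162  0.1199] [[-0.051, -0.0207, 0.0977], [0.0451, -0.0091, 0.1348]]
  plate y [-0.0991  0.0698]
  ext [[-0.0843, -0.1807, 0.0659], [0.0884, 0.1797, 0.1191]]
t 0.1 pos [0.2408 0.4939 0.2306] yheading 64.0 F [-0.6 -0.1  0.2] q [ 56.  19. -11.  60.   0.  82.] gap 0.0853
 turn z -39.5
 shift after turn [ 0.0803 -0.7898  0.0706]
 shift now [-0.5644 -0.5582  0.0713]
```

>>> arm_command(
  targets=[
    [1,[0,0,0],[0,0,-7.9]],
    [1,[0,0,0],[0,0,-7.9]],
    [1,[0,0,0],[0,0,-7.9]],
    [1,[0,0,0],[0,0,-7.9]],
    [1,[0,0,0],[0,0,-7.9]],
  ],
)

```text
time_s: 0.6
position: [0.2409, 0.494, 0.2308]
eef_rot: [[-0.971, -0.239, -0.001], [-0.239, 0.971, -0.001], [0.001, -0.001, -1.0]]
force: [0.7, 0.2, -0.1]
finger_gap: 0.0122
finger_force: 0.0
```

>>> arm_command(
  targets=[
    [1,[0.006,-0.049,0.003],[0,0,0]],
    [1,[0.006,-0.049,0.003],[0,0,0]],
    [1,[0.006,-0.049,0.003],[0,0,0]],
    [1,[0.006,-0.049,0.003],[0,0,0]],
    [1,[0.006,-0.049,0.003],[0,0,0]],
  ],
)

```text
time_s: 1.1
position: [0.2686, 0.2473, 0.2159]
eef_rot: [[-0.972, -0.235, 0.0], [-0.235, 0.972, -0.0], [0.0, -0.0, -1.0]]
force: [0.4, -0.9, -0.2]
finger_gap: 0.0003
finger_force: 0.0
```

>>> arm_command(
  targets=[
    [1,[0.006,-0.049,0.003],[0,0,0]],
    [1,[0.006,-0.049,0.003],[0,0,0]],
    [1,[0.006,-0.049,0.003],[0,0,0]],
    [1,[0.006,-0.049,0.003],[0,0,0]],
    [1,[0.006,-0.049,0.003],[0,0,0]],
  ],
)

```text
time_s: 1.6
position: [0.2967, 0.0021, 0.2013]
eef_rot: [[-0.972, -0.234, 0.001], [-0.234, 0.972, -0.0], [-0.001, -0.0, -1.0]]
force: [1.7, -0.3, 0.2]
finger_gap: 0.0
finger_force: 0.0
```

>>> arm_command(
  targets=[
    [1,[0.006,-0.049,0.003],[0,0,0]],
    [1,[0.006,-0.049,0.003],[0,0,0]],
    [1,[0.006,-0.049,0.003],[0,0,0]],
    [1,[0.006,-0.049,0.003],[0,0,0]],
    [1,[0.006,-0.049,0.003],[0,0,0]],
  ],
)

```text
time_s: 2.1
position: [0.3246, -0.2435, 0.186]
eef_rot: [[-0.973, -0.232, 0.0], [-0.232, 0.973, 0.0], [-0.0, 0.0, -1.0]]
force: [1.7, 1.0, 1.1]
finger_gap: -0.0002
finger_force: 0.0
```

```bash
python3 - <<'E'
from h import *
to([*dishw(.003,0,(.515,-.253),13.5),.12],103.5)
E
```

```text
t 2.1 pos [ 0.3246 -0.2435  0.186 ] yheading 103.43 F [1.7 1.  1.1] q [-47.   6. -35.  49.   0. -61.] gap -0.0002
 turn z -0.07
 shift after turn [ 0.1859 -0.0537  0.066 ]
 shift now [-0.1859 -0.0535  0.066 ]
```

>>> arm_command(
  targets=[
    [1,[-0.047,-0.014,0.005],[0,0,0]],
    [1,[-0.047,-0.014,0.005],[0,0,0]],
    [1,[-0.047,-0.014,0.02],[0,0,0]],
    [1,[-0.045,-0.012,0.03],[0,0,0]],
    [1,[0,0,0],[0,0,0]],
  ],
)

```text
time_s: 2.6
position: [0.5132, -0.2489, 0.1244]
eef_rot: [[-0.972, -0.236, -0.005], [-0.236, 0.972, 0.004], [0.004, 0.005, -1.0]]
force: [-0.9, -0.5, 0.2]
finger_gap: -0.0002
finger_force: 0.0
```

```bash
sed -i 's/Rn=np.array(.*$/Rn=np.array([[-np.sin(t),np.cos(t),0],[np.cos(t),np.sin(t),0],[0,0,-1]])/' h.py; python3 - <<'E'
from h import *
to([*dishw(.003,0,(.515,-.253),13.5),.10],103.5)
im=cap('scene');save(im,'s1.png',5,(190,130,310,250))
E
```

```text
t 2.6 pos [ 0.5132 -0.2489  0.1244] yheading 103.65 F [-0.9 -0.5  0.2] q [-33.  26. -16.  48.   0. -47.] gap -0.0002
 turn z 0.15
 shift after turn [-0.0038 -0.0044  0.0244]
 shift now [-0.0039 -0.0045  0.0243]
```

View pics/s1.png

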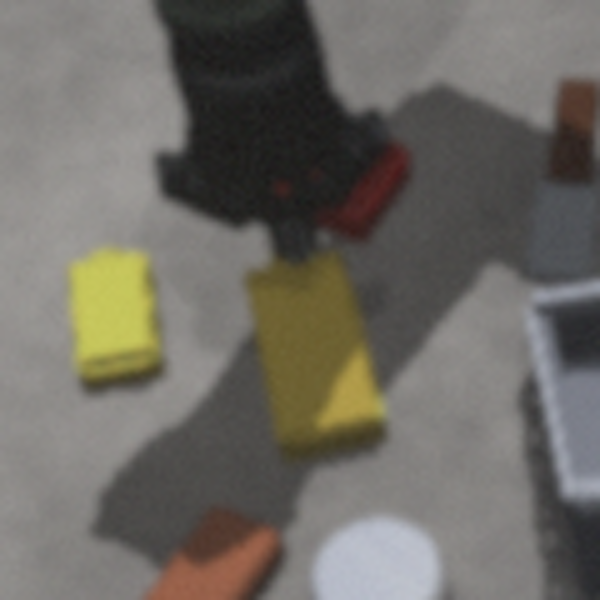

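The picture shows the closed fingers directly over the lid's free end at (290,250), central across its width. I'll press along the lid's arc.

>>> arm_command(
  targets=[
    [1,[-0.002,-0.0045,0.016],[0,0,0]],
    [1,[0.002,0,0.012],[0,0,0]],
    [1,[0.007,0,0.012],[0,0,0]],
    [1,[0.006,0,0.01],[0,0,0]],
    [1,[0.004,0,0.008],[0,0,0]],
  ],
)

```text
time_s: 3.15
position: [0.4945, -0.2585, 0.0723]
eef_rot: [[-0.973, -0.233, -0.0], [-0.233, 0.973, 0.0], [0.0, 0.0, -1.0]]
force: [-0.2, 0.6, -0.5]
finger_gap: 0.0005
finger_force: 0.1
```

>>> arm_command(
  targets=[
    [1,[0.004,0,0.006],[0,0,0]],
    [1,[0.003,0,0.005],[0,0,0]],
    [1,[0.002,0,0.004],[0,0,0]],
    [1,[0,0,0],[0,0,0]],
  ],
)

```text
time_s: 3.55
position: [0.4867, -0.2605, 0.0569]
eef_rot: [[-0.972, -0.233, -0.001], [-0.233, 0.972, 0.0], [0.0, 0.001, -1.0]]
force: [-0.1, 0.3, 0.3]
finger_gap: -0.0005
finger_force: 0.0
```

```bash
python3 - <<'E'
from h import *
to([*dishw(-.032,0,(.515,-.253),13.5),.038],103.5)
im=cap('scene');save(im,'s2.png',5,(190,130,310,250))
E
```

```text
t 3.55 pos [ 0.4867 -0.2605  0.0569] yheading 103.48 F [-0.1  0.3  0.3] q [-36.  29. -23.  38.  -0. -49.] gap -0.0005
 turn z -0.02
 shift after turn [0.0027 0.0007 0.0189]
 shift now [0.0027 0.0007 0.0189]
```

View pics/s2.png

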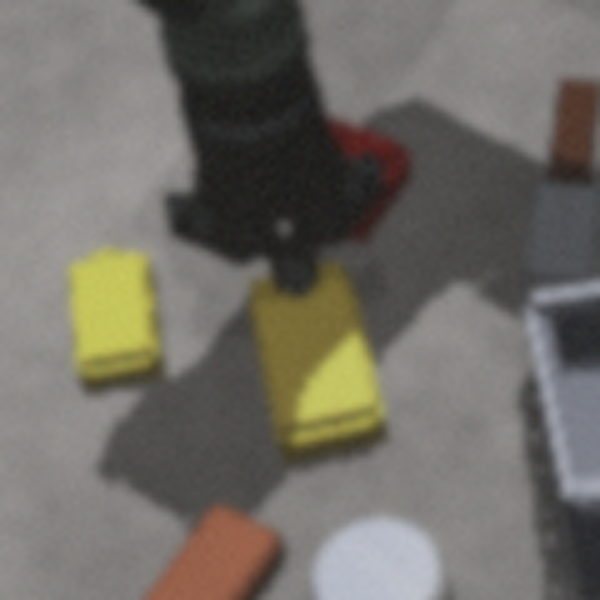

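The fingers at (295,275) are following the lid down, and it is now about 20 mm above shut. I'll continue gently.

>>> arm_command(
  targets=[
    [1,[0.002,0,0.004],[0,0,0]],
    [1,[0.001,0,0.004],[0,0,0]],
    [1,[0.001,0,0.003],[0,0,0]],
    [1,[0,0,0],[0,0,0]],
  ],
)

```text
time_s: 4.0
position: [0.4831, -0.2615, 0.046]
eef_rot: [[-0.972, -0.233, -0.0], [-0.233, 0.972, 0.0], [0.0, 0.0, -1.0]]
force: [-0.4, -0.3, 0.9]
finger_gap: 0.0002
finger_force: 0.0
```

>>> arm_command(
  targets=[
    [1,[0,0,0.002],[0,0,0]],
    [1,[0,0,0.002],[0,0,0]],
    [1,[0,0,0],[0,0,0]],
  ],
)

```text
time_s: 4.3
position: [0.483, -0.2616, 0.0425]
eef_rot: [[-0.972, -0.233, -0.0], [-0.233, 0.972, -0.0], [0.0, -0.0, -1.0]]
force: [0.8, 0.2, 0.5]
finger_gap: 0.0001
finger_force: 0.0
```

>>> arm_command(
  targets=[
    [1,[0,0,0.001],[0,0,0]],
    [1,[0,0,0.001],[0,0,0]],
    [1,[0,0,0],[0,0,0]],
  ],
)

```text
time_s: 4.6
position: [0.4833, -0.2615, 0.0401]
eef_rot: [[-0.972, -0.233, 0.0], [-0.233, 0.972, 0.0], [-0.0, 0.0, -1.0]]
force: [0.7, 0.4, 0.0]
finger_gap: -0.0002
finger_force: 0.1
```

>>> arm_command(
  targets=[
    [1,[0,0,0.001],[0,0,0]],
    [1,[0,0,0.001],[0,0,0]],
    [1,[0,0,0],[0,0,0]],
  ],
)

```text
time_s: 4.9
position: [0.4833, -0.2615, 0.038]
eef_rot: [[-0.972, -0.234, 0.0], [-0.234, 0.972, 0.0], [-0.0, 0.0, -1.0]]
force: [0.3, 0.1, 0.3]
finger_gap: 0.0
finger_force: 0.0
```

>>> arm_command(
  targets=[
    [1,[0,0,0.001],[0,0,0]],
    [1,[0,0,0.001],[0,0,0]],
    [1,[0,0,0],[0,0,0]],
  ],
)

```text
time_s: 5.2
position: [0.4834, -0.2617, 0.0371]
eef_rot: [[-0.972, -0.234, 0.0], [-0.234, 0.972, -0.0], [-0.0, -0.001, -1.0]]
force: [-2.6, 1.8, 8.4]
finger_gap: 0.0
finger_force: 4.1
```

>>> arm_command(
  targets=[
    [1,[0,0,0.001],[0,0,0]],
    [1,[0,0,0],[0,0,0]],
  ],
)

```text
time_s: 5.4
position: [0.4834, -0.2618, 0.0368]
eef_rot: [[-0.972, -0.233, 0.001], [-0.233, 0.972, -0.001], [-0.0, -0.001, -1.0]]
force: [-3.7, 3.3, 13.7]
finger_gap: 0.0002
finger_force: 7.0
```

>>> arm_command(
  targets=[
    [1,[0,0,0.001],[0,0,0]],
    [1,[0,0,0],[0,0,0]],
  ],
)

```text
time_s: 5.6
position: [0.4834, -0.2619, 0.0365]
eef_rot: [[-0.972, -0.233, 0.001], [-0.233, 0.972, -0.001], [-0.0, -0.001, -1.0]]
force: [-4.7, 2.8, 20.7]
finger_gap: 0.0003
finger_force: 10.0
```

```bash
python3 - <<'E'
from h import *
to([*dishw(-.033,0,(.515,-.253),13.5),.038],103.5)
im=cap('scene');P=pts(im);hsv=cv2.cvtColor(im['color'],cv2.COLOR_RGB2HSV)
m=(hsv[...,0]>15)&(hsv[...,0]<34)&(hsv[...,1]>110)&(P[...,1]>-.32)&(P[...,0]<.7)&(P[...,2]>.03)&(P[...,2]<.08)
q=P[m]; l=np.c_[(q[:,:2]-[.515,-.253])@rot(13.5),q[:,2]]
for a in range(-60,60,10):
    k=(l[:,0]>a/1e3)&(l[:,0]<(a+10)/1e3)
    if k.sum()>3: print(a,k.sum(),np.median(l[k,2]).round(4))
E
```

```text
t 5.6 pos [ 0.4834 -0.2619  0.0365] yheading 103.5 F [-4.7  2.8 20.7] q [-36.  30. -25.  35.  -0. -50.] gap 0.0003
 turn z 0.0
 shift after turn [ 0.0002  0.0012 -0.0015]
 shift now [ 0.0002  0.0012 -0.0015]
-50 9 0.0351
-40 21 0.0372
-30 49 0.0377
-20 58 0.0378
-10 48 0.0378
0 49 0.0382
10 52 0.0382
20 51 0.0377
30 56 0.0381
40 53 0.0389
50 49 0.0349
```

>>> arm_command(
  targets=[
    [1,[0,0,-0.005],[0,0,0]],
    [1,[0,0,-0.03],[0,0,0]],
    [1,[0,0,-0.05],[0,0,4.5]],
    [1,[0,0.05,-0.04],[0,0,0]],
    [1,[0,0.05,0],[0,0,0]],
  ],
)

```text
time_s: 6.15
position: [0.4731, -0.176, 0.1551]
eef_rot: [[-0.988, -0.153, 0.009], [-0.153, 0.988, -0.005], [-0.008, -0.006, -1.0]]
force: [0.9, 0.2, 0.1]
finger_gap: -0.0002
finger_force: 0.0
```

```bash
cat > dish.py <<'E'
from h import *
def dish(n='scene',DC=(.515,-.253),DY=13.5):
    im=cap(n);P=pts(im);hsv=cv2.cvtColor(im['color'],cv2.COLOR_RGB2HSV)
    m=(hsv[...,0]>15)&(hsv[...,0]<34)&(hsv[...,1]>110)&(P[...,1]>-.32)&(P[...,0]<.7)&(P[...,2]>.03)&(P[...,2]<.08)
    q=P[m];r=cv2.minAreaRect(q[:,:2].astype(np.float32));print(n,np.round(r[0],4),np.round(r[1],4),r[2])
    A=np.c_[q[:,:2]-q[:,:2].mean(0),np.ones(len(q))];print(' plane',np.linalg.lstsq(A,q[:,2],rcond=None)[0].round(4),len(q))
E
python3 - <<'E'
from dish import *
dish();dish('top')
to([*lockw(0,-.055),.15],99)
E
```

```text
scene [0.2125 0.4402] [0.1089 1.5859] 23.860673904418945
 plane [0.0047 0.011  0.0387] 582
top [0. 0.] [0. 0.] 0.0
 plane [0. 0. 0.] 0
t 6.25 pos [ 0.4679 -0.169   0.1513] yheading 99.28 F [-0.3 -0.5  0.2] q [-28.  17. -26.  47.   0. -38.] gap 0.0
 turn z 0.28
 shift after turn [-0.1298  0.1628  0.0013]
 shift now [-0.1306  0.1622  0.0016]dish.py:6: RuntimeWarning: Mean of empty slice.
  A=np.c_[q[:,:2]-q[:,:2].mean(0),np.ones(len(q))];print(' plane',np.linalg.lstsq(A,q[:,2],rcond=None)[0].round(4),len(q))
  ret = um.true_divide(
```

The lid lies flat at 38 mm after release, so the clip holds. Next is the guard.

>>> arm_command(
  targets=[
    [1,[-0.033,0.041,0],[0,0,0]],
    [1,[-0.033,0.041,0],[0,0,0]],
    [1,[-0.033,0.04,0],[0,0,0]],
    [1,[-0.032,0.04,0],[0,0,0]],
    [1,[0,0,0.03],[0,0,0]],
  ],
)

```text
time_s: 6.75
position: [0.5754, 0.0041, 0.1234]
eef_rot: [[-0.986, -0.163, 0.01], [-0.163, 0.987, 0.001], [-0.01, -0.001, -1.0]]
force: [0.5, -1.5, -0.0]
finger_gap: -0.0001
finger_force: 0.0
```

```bash
python3 - <<'E'
from dish import *
to([*lockw(0,-.055),.102],99)
dish('top')
im=cap('scene');save(im,'s3.png',3,(200,130,440,260))
E
```

```text
t 6.75 pos [0.5754 0.0041 0.1234] yheading 99.41 F [ 0.5 -1.5 -0. ] q [ -7.  26. -17.  47.   0. -16.] gap -0.0001
 turn z 0.41
 shift after turn [0.0035 0.0087 0.0214]
 shift now [0.0037 0.0088 0.0214]
top [ 0.5131 -0.2533] [0.1127 0.0593] 12.96466064453125
 plane [ 0.0126 -0.      0.0365] 763
```

View pics/s3.png

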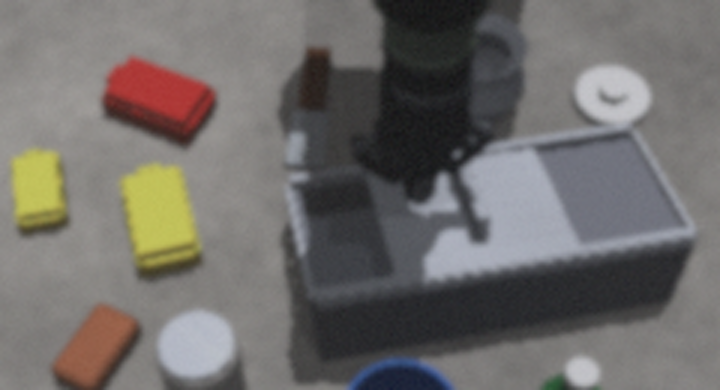

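The picture shows the lid shut on the dish at (160,215), and the fingers at (420,190) on the -y side of the rib at (468,205). I'll lower and push.

>>> arm_command(
  targets=[
    [1,[0.004,0,0.02],[0,0,0.4]],
    [1,[0,0.015,0],[0,0,0]],
    [1,[0,0.015,0],[0,0,0]],
    [1,[0,0.015,0],[0,0,0]],
    [1,[0,0.015,0],[0,0,0]],
  ],
)

```text
time_s: 7.35
position: [0.556, 0.059, 0.1014]
eef_rot: [[-0.989, -0.149, 0.0], [-0.149, 0.989, -0.001], [-0.0, -0.001, -1.0]]
force: [-0.8, -3.0, -0.0]
finger_gap: 0.0004
finger_force: 1.2
```

>>> arm_command(
  targets=[
    [1,[0,0.015,0],[0,0,0]],
    [1,[0,0.015,0],[0,0,0]],
    [1,[0,0.01,0],[0,0,0]],
    [1,[0,0,0],[0,0,0]],
  ],
)

```text
time_s: 7.75
position: [0.5504, 0.1, 0.1008]
eef_rot: [[-0.988, -0.152, 0.001], [-0.152, 0.988, 0.002], [-0.001, 0.001, -1.0]]
force: [0.5, 0.7, -0.1]
finger_gap: 0.0
finger_force: 0.0
```

```bash
cat >> h.py <<'E'
def lk():
    s=state();p=s['position'];print('TCP in locker',(rot(LY).T@(p[:2]-LC)).round(4),p[2].round(4),'F locker',(rot(LY).T@s['force'][:2]).round(1),s['force'][2].round(1),'t',s['time_s'])
def rib(n='scene'):
    im=cap(n);q=pts(im).reshape(-1,3);L=np.c_[(q[:,:2]-LC)@rot(LY),q[:,2]]
    v=cv2.cvtColor(im['color'],cv2.COLOR_RGB2HSV)[...,2].ravel()
    h=L[:,2]-(.082+np.tan(.26)*L[:,0]);d=L[(abs(L[:,0])<.06)&(abs(L[:,1])<.172)&(h>.004)&(h<.012)]
    r=L[(abs(L[:,0])<.05)&(abs(L[:,1])<.16)&(h>.03)&(h<.045)]
    print(n,'plate y',np.percentile(d[:,1],[1,99]).round(4),'rib',len(r),np.median(r,axis=0).round(4))
E
python3 - <<'E'
from h import *
lk();rib();rib('top')
E
```

```text
TCP in locker [-0.0062  0.0349] 0.1008 F locker [0.6 0.6] -0.1 t 7.75
scene plate y [-0.0284  0.141 ] rib 105 [0.0082 0.0519 0.1253]
top plate y [-0.0293  0.0507] rib 15 [-0.0423  0.0533  0.1097]
```

>>> arm_command(
  targets=[
    [1,[0,0.01,0],[0,0,0]],
    [1,[0,0.008,0],[0,0,0]],
    [1,[0,0.005,0],[0,0,0]],
    [1,[0,0.003,0],[0,0,0]],
    [1,[0,0,0],[0,0,0]],
  ],
)

```text
time_s: 8.35
position: [0.5463, 0.1243, 0.1006]
eef_rot: [[-0.989, -0.15, -0.0], [-0.15, 0.989, 0.001], [-0.0, 0.001, -1.0]]
force: [0.3, -0.2, 0.2]
finger_gap: -0.0002
finger_force: 0.0
```

```bash
python3 - <<'E'
from h import *
lk();rib()
E
```

```text
TCP in locker [-0.0065  0.0595] 0.1006 F locker [ 0.2 -0.3] 0.2 t 8.35
scene plate y [-0.0052  0.1639] rib 112 [0.01   0.0751 0.1252]
```

>>> arm_command(
  targets=[
    [1,[0,0.002,0],[0,0,0]],
    [1,[0,0.002,0],[0,0,0]],
    [1,[0,0,0],[0,0,0]],
  ],
)

```text
time_s: 8.7
position: [0.5459, 0.1245, 0.1005]
eef_rot: [[-0.989, -0.148, 0.0], [-0.148, 0.989, -0.007], [0.001, -0.007, -1.0]]
force: [1.4, -9.7, 0.6]
finger_gap: -0.0
finger_force: 4.9
```

>>> arm_command(
  targets=[
    [1,[0,0.002,0],[0,0,0]],
    [1,[0,0,0],[0,0,0]],
  ],
)

```text
time_s: 8.9
position: [0.5459, 0.1245, 0.1006]
eef_rot: [[-0.989, -0.146, 0.001], [-0.146, 0.989, -0.011], [0.001, -0.011, -1.0]]
force: [1.0, -15.3, 0.9]
finger_gap: 0.0001
finger_force: 7.6
```

```bash
python3 - <<'E'
from h import *
lk();rib()
E
```

```text
TCP in locker [-0.0068  0.0599] 0.1006 F locker [ -1.4 -15.3] 0.9 t 8.9
scene plate y [-0.0055  0.164 ] rib 110 [0.0083 0.0746 0.1249]
```

>>> arm_command(
  targets=[
    [1,[0,-0.008,0],[0,0,0]],
    [1,[0,-0.02,-0.045],[0,0,-2.2]],
    [1,[0,-0.04,-0.02],[0,0,-2.2]],
    [0,[0.015,-0.05,0],[0,0,0]],
    [0,[0.015,-0.05,0],[0,0,0]],
  ],
)

```text
time_s: 9.45
position: [0.5514, -0.0382, 0.1666]
eef_rot: [[-0.974, -0.227, 0.002], [-0.227, 0.974, 0.001], [-0.003, 0.0, -1.0]]
force: [0.7, -0.1, 0.3]
finger_gap: 0.0282
finger_force: 0.0
```

>>> arm_command(
  targets=[
    [0,[0.015,-0.05,0],[0,0,0]],
    [0,[0.015,-0.05,0],[0,0,0]],
    [0,[0.015,-0.05,0],[0,0,0]],
    [0,[0,-0.03,0],[0,0,0]],
    [0,[0,0,0],[0,0,0]],
  ],
)

```text
time_s: 9.95
position: [0.5483, -0.2202, 0.1655]
eef_rot: [[-0.976, -0.22, 0.002], [-0.22, 0.976, -0.001], [-0.002, -0.001, -1.0]]
force: [-0.2, 0.6, 0.1]
finger_gap: 0.0853
finger_force: 0.0
```

```bash
python3 - <<'E'
from dish import *
to([.5145,-.253,.06],103.2)
def tray(n):
    im=cap(n);P=pts(im);hsv=cv2.cvtColor(im['color'],cv2.COLOR_RGB2HSV)
    m=(hsv[...,0]>15)&(hsv[...,0]<34)&(hsv[...,1]>110)&(P[...,1]>-.32)&(P[...,0]<.7)&(P[...,0]>.4)
    l=np.c_[(P[m][:,:2]-[.5145,-.253])@rot(13.2),P[m][:,2]]
    t=l[l[:,2]>.034];u=l[(l[:,2]>.012)&(l[:,2]<.032)]
    for k in(t,u): print(n,len(k),np.percentile(k,[2,98],axis=0).round(4).tolist())
tray('scene');tray('top')
E
```

```text
t 9.95 pos [ 0.5483 -0.2202  0.1655] yheading 102.69 F [-0.2  0.6  0.1] q [-29.  26. -10.  54.   0. -42.] gap 0.0853
 turn z -0.51
 shift after turn [ 0.0404 -0.0242  0.1055]
 shift now [ 0.0403 -0.0244  0.1055]
scene 510 [[-0.0426, -0.0279, 0.0346], [0.0524, 0.027, 0.0419]]
scene 116 [[-0.0299, -0.0317, 0.0124], [0.061, 0.027, 0.0314]]
top 9 [[-0.0699, 0.0535, 0.6467], [-0.0546, 0.0635, 0.6568]]Traceback (most recent call last):
  File "<stdin>", line 9, in <module>
  File "<stdin>", line 8, in tray
    return _quantile_unchecked(
        a, q, axis, out, overwrite_input, method, keepdims, weights)
    return _ureduce(a,
                    func=_quantile_ureduce_func,
    ...<5 lines>...
                    overwrite_input=overwrite_input,
                    method=method)
    r = func(a, **kwargs)
    result = _quantile(arr,
                       quantiles=q,
    ...<2 lines>...
                       out=out,
                       weights=wgt)
    slices_having_nans = np.isnan(arr[-1, ...])
                                  ~~~^^^^^^^^^
IndexError: index -1 is out of bounds for axis 0 with size 0
```

>>> arm_command(
  targets=[
    [0,[0.02,-0.012,0.02],[0,0,-0.5]],
    [0,[0.02,-0.012,0.03],[0,0,0]],
    [0,[0,0,0.04],[0,0,0]],
    [0,[0,0,0.02],[0,0,0]],
    [0,[0,0,0],[0,0,0]],
  ],
)

```text
time_s: 10.55
position: [0.5118, -0.2454, 0.0526]
eef_rot: [[-0.972, -0.235, -0.005], [-0.235, 0.972, 0.005], [0.004, 0.006, -1.0]]
force: [-0.7, 0.2, 1.0]
finger_gap: 0.0851
finger_force: 0.0
```

```bash
python3 - <<'E'
from h import *
to([.5145,-.253,-.004],103.2)
im=cap('scene');save(im,'s4.png',5,(190,130,310,250))
E
```

```text
t 10.55 pos [ 0.5118 -0.2454  0.0526] yheading 103.6 F [-0.7  0.2  1. ] q [-33.  31. -21.  39.   0. -47.] gap 0.0851
 turn z 0.4
 shift after turn [-0.0008 -0.008   0.0566]
 shift now [-0.001  -0.0084  0.0565]
```

View pics/s4.png

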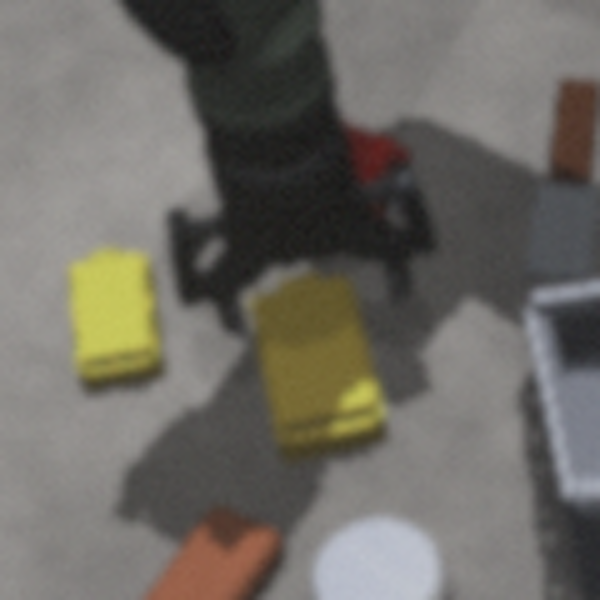

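The open fingers at (235,325) and (400,290) straddle the dish at (315,360), slightly to the right. I'll correct y and go down.

>>> arm_command(
  targets=[
    [0,[0,-0.008,0.005],[0,0,0.4]],
    [0,[0,0,0.02],[0,0,0]],
    [0,[0,0,0.02],[0,0,0]],
    [0,[0,0,0.009],[0,0,0]],
    [0,[0,0,0],[0,0,0]],
  ],
)

```text
time_s: 11.1
position: [0.5163, -0.2563, 0.0014]
eef_rot: [[-0.974, -0.227, -0.0], [-0.227, 0.974, 0.0], [0.0, 0.0, -1.0]]
force: [0.1, -0.3, -0.1]
finger_gap: 0.0851
finger_force: 0.0
```

```bash
python3 - <<'E'
from h import *
to([.5145,-.253,-.004],103.2)
E
```

```text
t 11.1 pos [ 0.5163 -0.2563  0.0014] yheading 103.11 F [ 0.1 -0.3 -0.1] q [-34.  36. -22.  33.   0. -47.] gap 0.0851
 turn z -0.09
 shift after turn [0.001  0.0036 0.0054]
 shift now [0.001  0.0036 0.0054]
```

>>> arm_command(
  targets=[
    [0,[0.001,0.0035,0.005],[0,0,0]],
    [0,[0,0,0],[0,0,0]],
    [0.5,[0,0,0],[0,0,0]],
    [0.5,[0,0,0],[0,0,0]],
    [0.5,[0,0,0],[0,0,0]],
  ],
)

```text
time_s: 11.6
position: [0.5151, -0.2537, -0.0024]
eef_rot: [[-0.974, -0.227, 0.001], [-0.227, 0.974, -0.001], [-0.001, -0.001, -1.0]]
force: [-1.7, 0.3, 7.3]
finger_gap: 0.0629
finger_force: 67.1
```

```bash
python3 - <<'E'
from h import *
to([.5145,-.253,-.004],103.2);print(state()['finger_force'])
E
```

```text
t 11.6 pos [ 0.5151 -0.2537 -0.0024] yheading 103.11 F [-1.7  0.3  7.3] q [-34.  36. -23.  32.  -0. -47.] gap 0.0629
 turn z -0.09
 shift after turn [0.0004 0.0008 0.0016]
 shift now [0.0004 0.0008 0.0016]
67.11641568224877
```

>>> arm_command(
  targets=[
    [0.5,[0,0,-0.01],[0,0,0]],
    [0.5,[0,0,-0.03],[0,0,0]],
    [0.5,[0,0,-0.04],[0,0,2.1]],
    [0.5,[0,0,-0.04],[0,0,2.1]],
    [0.5,[0,0,-0.04],[0,0,0]],
  ],
)

```text
time_s: 12.1
position: [0.5138, -0.2528, 0.1581]
eef_rot: [[-0.988, -0.154, -0.001], [-0.154, 0.988, 0.001], [0.001, 0.001, -1.0]]
force: [1.0, -0.3, -3.5]
finger_gap: 0.063
finger_force: 67.2
```

```bash
python3 - <<'E'
from dish import *
to([*lockw(.002,-.086),.155],99)
im=cap('scene');P=pts(im);hsv=cv2.cvtColor(im['color'],cv2.COLOR_RGB2HSV)
m=(hsv[...,0]>15)&(hsv[...,0]<34)&(hsv[...,1]>110)&(P[...,1]>-.32)&(P[...,0]<.7)&(P[...,0]>.4)&(P[...,2]>.06)
s=state();l=(P[m]-s['position'])@s['eef_rot'];print(len(l),np.percentile(l,[2,50,98],axis=0).round(4).tolist())
E
```

```text
t 12.1 pos [ 0.5138 -0.2528  0.1581] yheading 98.86 F [ 1.  -0.3 -3.5] q [-34.  24. -14.  52.   0. -42.] gap 0.063
 turn z -0.14
 shift after turn [-0.0995  0.2218  0.0031]
 shift now [-0.099   0.2221  0.0032]
652 [[-0.0562, -0.0256, -0.0364], [-0.0284, 0.0028, -0.0324], [0.0197, 0.0329, -0.0051]]
```

>>> arm_command(
  targets=[
    [0.5,[-0.02,0.044,0],[0,0,0]],
    [0.5,[-0.02,0.045,0],[0,0,0]],
    [0.5,[-0.02,0.045,0],[0,0,0]],
    [0.5,[-0.02,0.045,0],[0,0,0]],
    [0.5,[-0.019,0.043,0],[0,0,0]],
  ],
)

```text
time_s: 12.65
position: [0.5777, -0.0165, 0.1566]
eef_rot: [[-0.988, -0.155, -0.0], [-0.155, 0.988, 0.0], [0.0, 0.0, -1.0]]
force: [-0.4, -1.1, -3.2]
finger_gap: 0.0632
finger_force: 67.4
```

>>> arm_command(
  targets=[
    [0.5,[0,0,0],[0,0,0]],
    [0.5,[0,0,0],[0,0,0]],
  ],
)

```text
time_s: 12.85
position: [0.5775, -0.0174, 0.1563]
eef_rot: [[-0.988, -0.157, -0.001], [-0.157, 0.988, -0.0], [0.001, -0.0, -1.0]]
force: [-0.5, -0.2, -3.1]
finger_gap: 0.0631
finger_force: 67.7
```

```bash
python3 - <<'E'
from h import *
to([*lockw(.002,-.086),.02],99)
im=cap('scene');save(im,'s5.png',4,(260,110,440,260))
E
```

```text
t 12.85 pos [ 0.5775 -0.0174  0.1563] yheading 99.06 F [-0.5 -0.2 -3.1] q [ -9.  25. -13.  52.  -0. -18.] gap 0.0631
 turn z 0.06
 shift after turn [ 0.0002 -0.0007  0.1363]
 shift now [ 1.000e-04 -7.000e-04  1.363e-01]
```

View pics/s5.png

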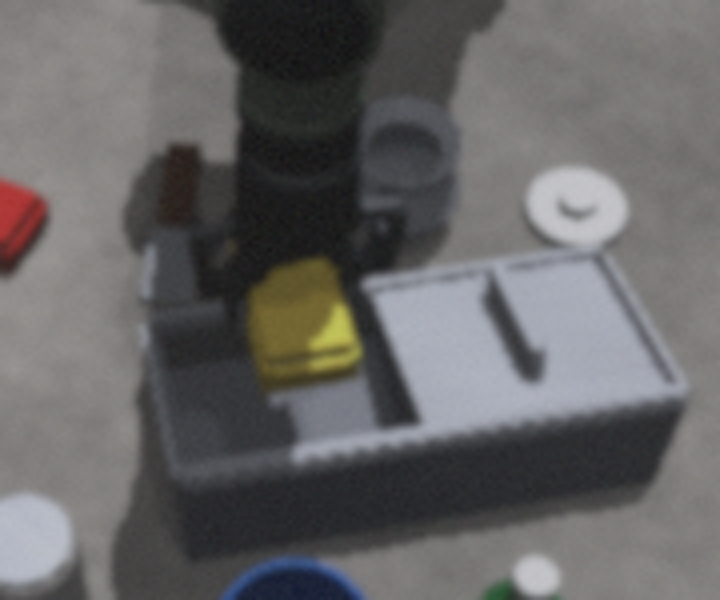

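The dish at (305,325) is held above the open compartment, whose floor is at (320,410). The guard is at its far stop, with the rib at (515,330). I'll lower, slowing near the floor.

>>> arm_command(
  targets=[
    [0.5,[0,0,0.03],[0,0,0]],
    [0.5,[0,0,0.03],[0,0,0]],
    [0.5,[0,0,0.03],[0,0,0]],
    [0.5,[0,0,0.02],[0,0,0]],
    [0.5,[0,0,0],[0,0,0]],
  ],
)

```text
time_s: 13.4
position: [0.5748, -0.0201, 0.0436]
eef_rot: [[-0.988, -0.152, -0.006], [-0.152, 0.988, 0.001], [0.006, 0.002, -1.0]]
force: [-0.6, -0.0, -3.6]
finger_gap: 0.0631
finger_force: 67.5
```

>>> arm_command(
  targets=[
    [0.5,[0,0,0.015],[0,0,0]],
    [0.5,[0,0,0.01],[0,0,0]],
    [0.5,[0,0,0.005],[0,0,0]],
    [0.5,[0,0,0.003],[0,0,0]],
    [0.5,[0,0,0],[0,0,0]],
  ],
)

```text
time_s: 13.9
position: [0.578, -0.0188, 0.0137]
eef_rot: [[-0.988, -0.154, 0.0], [-0.154, 0.988, -0.0], [-0.0, -0.0, -1.0]]
force: [-0.2, -0.1, -2.4]
finger_gap: 0.0629
finger_force: 67.8
```

>>> arm_command(
  targets=[
    [0.5,[0,0,0.003],[0,0,0]],
    [0.5,[0,0,0.001],[0,0,0]],
    [0.5,[0,0,0],[0,0,0]],
  ],
)

```text
time_s: 14.2
position: [0.578, -0.0185, 0.0096]
eef_rot: [[-0.988, -0.155, 0.0], [-0.155, 0.988, -0.0], [-0.0, -0.0, -1.0]]
force: [0.1, -0.9, -3.3]
finger_gap: 0.0628
finger_force: 67.8
```

Underside about 4 mm above the floor.

>>> arm_command(
  targets=[
    [0.5,[0,0,0.001],[0,0,0]],
    [0.5,[0,0,0.001],[0,0,0]],
    [0.5,[0,0,0.001],[0,0,0]],
    [0.5,[0,0,0],[0,0,0]],
  ],
)

```text
time_s: 14.6
position: [0.5778, -0.0186, 0.0064]
eef_rot: [[-0.988, -0.155, -0.0], [-0.155, 0.988, 0.0], [0.0, 0.0, -1.0]]
force: [-0.2, -0.0, -3.3]
finger_gap: 0.0631
finger_force: 67.8
```

>>> arm_command(
  targets=[
    [0.5,[0,0,0.001],[0,0,0]],
    [0.5,[0,0,0],[0,0,0]],
  ],
)

```text
time_s: 14.8
position: [0.578, -0.0186, 0.0057]
eef_rot: [[-0.988, -0.155, 0.0], [-0.155, 0.988, -0.0], [-0.0, -0.0, -1.0]]
force: [-0.6, 0.7, -2.6]
finger_gap: 0.0632
finger_force: 67.8
```

>>> arm_command(
  targets=[
    [0.5,[0,0,0.001],[0,0,0]],
    [0.5,[0,0,0],[0,0,0]],
  ],
)

```text
time_s: 15.0
position: [0.578, -0.0186, 0.0056]
eef_rot: [[-0.988, -0.155, 0.0], [-0.155, 0.988, -0.0], [-0.0, -0.0, -1.0]]
force: [-3.7, 1.2, 6.4]
finger_gap: 0.0625
finger_force: 68.7
```

>>> arm_command(
  targets=[
    [0.5,[0,0,0.0005],[0,0,0]],
    [0.5,[0,0,0],[0,0,0]],
  ],
)

```text
time_s: 15.2
position: [0.578, -0.0187, 0.0056]
eef_rot: [[-0.988, -0.155, 0.001], [-0.155, 0.988, -0.0], [-0.001, -0.001, -1.0]]
force: [-4.4, 0.3, 11.2]
finger_gap: 0.0626
finger_force: 69.5
```

It is resting on the floor, so I'll release and rise.

>>> arm_command(
  targets=[
    [0.5,[0,0,-0.001],[0,0,0]],
    [0,[0,0,0],[0,0,0]],
    [0,[0,0,0],[0,0,0]],
    [0,[0,0,0],[0,0,0]],
    [0,[0,0,0],[0,0,0]],
  ],
)

```text
time_s: 15.7
position: [0.578, -0.0187, 0.005]
eef_rot: [[-0.988, -0.155, 0.0], [-0.155, 0.988, -0.0], [-0.0, -0.0, -1.0]]
force: [-0.6, -0.8, -0.0]
finger_gap: 0.0853
finger_force: 0.0
```

>>> arm_command(
  targets=[
    [0,[0,0,-0.02],[0,0,0]],
    [0,[0,0,-0.04],[0,0,0]],
    [0,[0,0,-0.05],[0,0,0]],
    [0,[0,0,-0.04],[0,0,0]],
    [1,[0,0,-0.02],[0,0,0]],
  ],
)

```text
time_s: 16.2
position: [0.5799, -0.0189, 0.1793]
eef_rot: [[-0.988, -0.155, 0.006], [-0.155, 0.988, -0.001], [-0.005, -0.002, -1.0]]
force: [1.0, -0.5, -0.1]
finger_gap: 0.0734
finger_force: 0.0
```

```bash
python3 - <<'E'
from h import *
to([*lockw(0,.125),.16],99)
im=cap('scene');save(im,'s6.png',4,(260,110,440,260));P=pts(im);hsv=cv2.cvtColor(im['color'],cv2.COLOR_RGB2HSV)
q=P.reshape(-1,3);L=np.c_[(q[:,:2]-LC)@rot(LY),q[:,2]]
m=((hsv[...,0]>15)&(hsv[...,0]<34)&(hsv[...,1]>110)).ravel()&(abs(L[:,0])<.09)&(L[:,1]<.01)&(L[:,1]>-.18)
l=L[m&(L[:,2]<.09)];print(len(l),np.percentile(l,[2,50,98],axis=0).round(4).tolist())
rib()
E
```

```text
t 16.2 pos [ 0.5799 -0.0189  0.1793] yheading 98.9 F [ 1.  -0.5 -0.1] q [ -9.  24. -11.  55.   0. -18.] gap 0.0734
 turn z -0.1
 shift after turn [0.0043 0.2122 0.0193]
 shift now [0.0048 0.2122 0.0189]
446 [[-0.0477, -0.1182, 0.0261], [-0.0075, -0.0902, 0.0455], [0.0275, -0.0615, 0.0492]]
scene plate y [-0.0054  0.1636] rib 129 [0.0045 0.0769 0.1229]
```

View pics/s6.png

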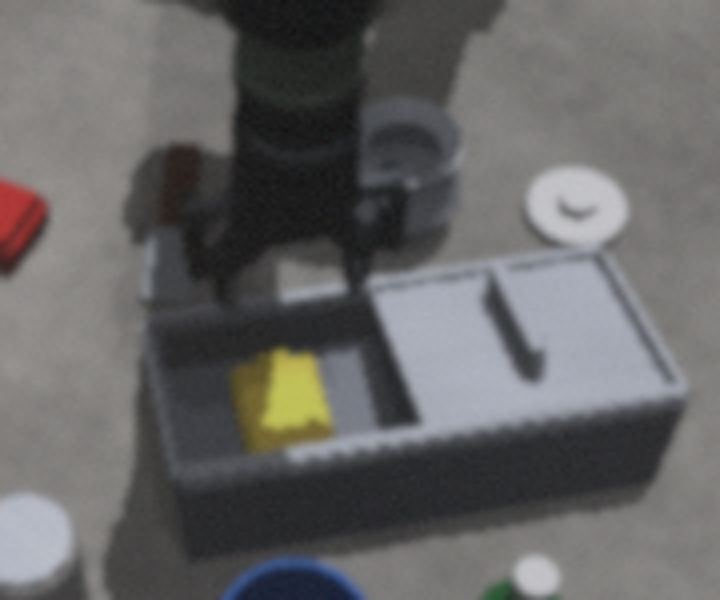

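The dish sits flat and shut on the compartment floor at (285,400), its lid 45.5 mm up. Next I'll go to the +y side of the rib.

>>> arm_command(
  targets=[
    [1,[0,0.04,0],[0,0,0]],
    [1,[0,0.045,0],[0,0,0]],
    [1,[0,0.045,0],[0,0,0]],
    [1,[0.002,0.045,0],[0,0,0]],
    [1,[0.002,0.04,0.015],[0,0,0]],
  ],
)

```text
time_s: 16.8
position: [0.5408, 0.1953, 0.1602]
eef_rot: [[-0.988, -0.155, 0.002], [-0.155, 0.988, 0.001], [-0.002, 0.0, -1.0]]
force: [0.9, -0.5, 0.5]
finger_gap: 0.0
finger_force: 0.0
```

>>> arm_command(
  targets=[
    [1,[0,0,0],[0,0,0]],
    [1,[0,0,0],[0,0,0]],
  ],
)

```text
time_s: 17.0
position: [0.5394, 0.1937, 0.1583]
eef_rot: [[-0.988, -0.157, -0.003], [-0.157, 0.988, -0.001], [0.003, -0.001, -1.0]]
force: [0.6, -0.2, -0.7]
finger_gap: -0.0003
finger_force: 0.0
```

```bash
python3 - <<'E'
from h import *
lk();to([*lockw(0,.125),.102],99)
E
```

```text
TCP in locker [-0.0025  0.1292] 0.1583 F locker [ 0.6 -0.3] -0.7 t 17.0
t 17.0 pos [0.5394 0.1937 0.1583] yheading 99.02 F [ 0.6 -0.2 -0.7] q [ 12.  25. -14.  52.  -0.   3.] gap -0.0003
 turn z 0.02
 shift after turn [-0.0025 -0.0042  0.0563]
 shift now [-0.0026 -0.0041  0.0563]
```

>>> arm_command(
  targets=[
    [1,[-0.002,0,0.03],[0,0,0]],
    [1,[0,0,0.026],[0,0,0]],
    [1,[0,-0.015,0],[0,0,0]],
    [1,[0,-0.015,0],[0,0,0]],
    [1,[0,-0.015,0],[0,0,0]],
  ],
)

```text
time_s: 17.5
position: [0.5503, 0.1474, 0.1049]
eef_rot: [[-0.988, -0.153, 0.0], [-0.153, 0.988, 0.001], [-0.001, 0.001, -1.0]]
force: [-0.4, 2.4, -1.3]
finger_gap: -0.0001
finger_force: 1.2
```

>>> arm_command(
  targets=[
    [1,[0,-0.02,0],[0,0,0]],
    [1,[0,-0.02,0],[0,0,0]],
    [1,[0,-0.02,0],[0,0,0]],
    [1,[0,-0.02,0],[0,0,0]],
    [1,[0,-0.015,0],[0,0,0]],
  ],
)

```text
time_s: 18.0
position: [0.5653, 0.0529, 0.1054]
eef_rot: [[-0.988, -0.153, 0.002], [-0.153, 0.988, 0.0], [-0.002, 0.0, -1.0]]
force: [-0.4, 2.9, 0.3]
finger_gap: 0.0001
finger_force: 1.2
```

>>> arm_command(
  targets=[
    [1,[0,-0.015,0],[0,0,0]],
    [1,[0,-0.01,0],[0,0,0]],
    [1,[0,0,0],[0,0,0]],
  ],
)

```text
time_s: 18.3
position: [0.569, 0.0285, 0.1046]
eef_rot: [[-0.988, -0.153, 0.001], [-0.153, 0.988, -0.001], [-0.001, -0.002, -1.0]]
force: [-0.2, 0.2, -0.0]
finger_gap: 0.0003
finger_force: 0.0
```

```bash
python3 - <<'E'
from h import *
lk();rib();to([*lockw(0,-.065),.102],99)
E
```

```text
TCP in locker [ 0.001  -0.0386] 0.1046 F locker [-0.1  0.3] -0.0 t 18.3
scene plate y [-0.1445  0.0251] rib 109 [ 0.0114 -0.0584  0.1263]
t 18.35 pos [0.5686 0.0294 0.1043] yheading 98.82 F [-0.3 -0.4 -0.1] q [ -4.  27. -18.  45.  -0. -13.] gap -0.0001
 turn z -0.18
 shift after turn [ 0.0007 -0.0274  0.0023]
 shift now [ 0.0007 -0.0274  0.0024]
```

>>> arm_command(
  targets=[
    [1,[0,-0.008,0],[0,0,0]],
    [1,[0,-0.006,0],[0,0,0]],
    [1,[0,-0.004,0],[0,0,0]],
    [1,[0,-0.004,0],[0,0,0]],
    [1,[0,-0.003,0],[0,0,0]],
  ],
)

```text
time_s: 18.85
position: [0.5713, 0.01, 0.1041]
eef_rot: [[-0.988, -0.157, -0.001], [-0.157, 0.988, 0.01], [-0.001, 0.01, -1.0]]
force: [-2.7, 18.2, 5.3]
finger_gap: 0.0001
finger_force: 9.2
```

>>> arm_command(
  targets=[
    [1,[0,-0.003,0],[0,0,0]],
    [1,[0,-0.002,0],[0,0,0]],
    [1,[0,0,0],[0,0,0]],
  ],
)

```text
time_s: 19.15
position: [0.5727, 0.0015, 0.104]
eef_rot: [[-0.988, -0.156, -0.0], [-0.156, 0.988, 0.001], [0.0, 0.001, -1.0]]
force: [-0.0, 3.1, 1.7]
finger_gap: 0.0
finger_force: 1.6
```

```bash
python3 - <<'E'
from h import *
lk();rib()
E
```

```text
TCP in locker [ 0.0004 -0.0659] 0.104 F locker [0.5 3.1] 1.7 t 19.15
scene plate y [-0.1698 -0.0004] rib 107 [ 0.0113 -0.0835  0.1261]
```

Catch passed. I'll press up to the stop to be sure.

>>> arm_command(
  targets=[
    [1,[0,-0.002,0],[0,0,0]],
    [1,[0,-0.002,0],[0,0,0]],
    [1,[0,0,0],[0,0,0]],
  ],
)

```text
time_s: 19.5
position: [0.5727, 0.0012, 0.1041]
eef_rot: [[-0.988, -0.157, -0.001], [-0.157, 0.988, 0.01], [-0.001, 0.01, -1.0]]
force: [-3.1, 14.9, 5.3]
finger_gap: 0.0
finger_force: 7.6
```

>>> arm_command(
  targets=[
    [1,[0,-0.002,0],[0,0,0]],
    [1,[0,-0.002,0],[0,0,0]],
    [1,[0,0,0],[0,0,0]],
  ],
)

```text
time_s: 19.8
position: [0.5727, 0.001, 0.1042]
eef_rot: [[-0.987, -0.159, -0.002], [-0.159, 0.987, 0.017], [-0.001, 0.017, -1.0]]
force: [-3.7, 25.0, 7.3]
finger_gap: -0.0001
finger_force: 12.8
```

>>> arm_command(
  targets=[
    [1,[0,0.012,0],[0,0,0]],
    [1,[0,0.01,0],[0,0,0]],
    [1,[0,0,-0.04],[0,0,0]],
    [1,[0,0,-0.05],[0,0,0]],
    [1,[0,0.04,-0.02],[0,0,0]],
  ],
)

```text
time_s: 20.3
position: [0.5679, 0.0506, 0.2185]
eef_rot: [[-0.989, -0.148, 0.007], [-0.148, 0.989, -0.004], [-0.007, -0.005, -1.0]]
force: [1.2, 0.7, 0.1]
finger_gap: -0.0001
finger_force: 0.0
```

>>> arm_command(
  targets=[
    [1,[0.05,0.04,0],[0,0,0]],
    [1,[0.05,0.04,0],[0,0,0]],
    [1,[0,0,0],[0,0,0]],
    [1,[0,0,0],[0,0,0]],
  ],
)

```text
time_s: 20.7
position: [0.4773, 0.1038, 0.2144]
eef_rot: [[-0.988, -0.156, 0.001], [-0.156, 0.988, -0.001], [-0.001, -0.002, -1.0]]
force: [-0.1, -0.7, 1.1]
finger_gap: 0.0001
finger_force: 0.0
```

```bash
python3 - <<'E'
from h import *
lk();rib()
im=cap('scene');save(im,'s7.png',2,(180,90,460,320))
E
```

```text
TCP in locker [-0.0778  0.0501] 0.2144 F locker [-0.2 -0.7] 1.1 t 20.7
scene plate y [-0.1696 -0.0009] rib 124 [ 0.001  -0.0863  0.1233]
```

View pics/s7.png

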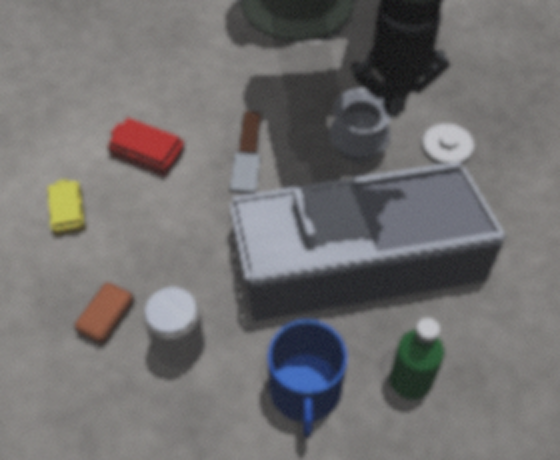

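The guard is shut, with its rib at (305,218) and the plate flush with the -y end at (240,240). The bystanders look unmoved and the arm is clear.

```bash
python3 -c "from cell import *; print(hand_in())"
```

```text
the job is handed in; nothing more can be done
None
```

I handed the job in at about 21 s: the dish is clipped shut and upright on the locker's compartment floor, the guard is fully shut against its stop past the catch, and the other things on the step look unmoved.

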